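# Lock the board in its carrier and hover the heat sink over the processor

## Task

Lock the circuit board into its grey carrier by turning the one red turnbutton that is still open (the right-hand one) square over the board's edge as far as it goes. Then pick up the blue heat sink, lift it over the can, jar and tape roll that stand in between, and hold it 5 to 10 mm above the pink thermal pad on the board, level, centred over the pad and lengthwise along it, between the two rows of capacitors. The pad grabs at first touch and cannot be used twice, so the heat sink must never touch the board; finish still holding it there for the position check, with everything else left where it is.

Things in the scene. Friction and masses are not known exactly. Their poses are not given: they have to be found in the camera images.
- carrier: Grey board carrier, 165 x 200 x 12 mm, fixed. Origin: centre of its underside, on the bench; x to its far edge, y to its left (long side), z up. The board lies in its pocket (near edge at x = -52 mm, top face 11 mm above the bench) under two fixed lips (far edge, 19 mm high). Red turnbuttons pivot on the near rim at x = -66.5, y = -45 mm (right) and +45 mm (left).
- button_right_grip (a point): Middle of the thumb rib of the right-hand red turnbutton (the open one), on its vertical pivot axis, 28 mm above the bench. Rib: 10 mm thick, 30 mm long, 17 to 34 mm above the bench, centred on the pivot, lengthwise along the tongue. Tongue: 13 to 17 mm above the bench, 16 mm wide, 28 mm long from the pivot. Axes turn with the button; the tongue points along -y.
- button_right (a joint): Angle of the right-hand turnbutton, rad. 0: tongue along the board's edge, pointing to the carrier's right (-y), board free. Grows counter-clockwise seen from above. 1.5: stop, tongue across the board's edge, pointing to the carrier's +x. Stiff (0.04 N m), stays where it is left; starts between 0 and 0.3.
- button_left (a joint): Angle of the left-hand turnbutton (mirror image of the right one), rad. It stands at 1.5, already across the board, and stays so.
- board: Green circuit board, 105 x 150 x 3 mm, loose in the pocket with 1 mm play. Origin: centre of its underside, 8 mm above the bench; axes as the carrier's. Processor and pink pad in the middle; along y on either side a row of three dark capacitors, 22 mm tall, inner faces 37 mm from the centre. Other parts within 36 mm of the centre: under 4 mm tall; at x = 37 to 51 mm a terminal block, 11 mm tall.
- pad_top (a point): Centre of the top face of the pink thermal pad (26 x 38 mm, long along y), 4 mm above the board's top and 15 mm above the bench. Axes as the board's.
- heat_sink: Blue finned heat sink, 36 x 60 x 32 mm, 50 to 105 g, standing loose on the bench. Origin: centre of its flat underside; x across the fins (36 mm, the side faces to pinch), y along the fins (60 mm), z up. Either way round is the same.
- spare_sink: Silver square heat sink, 40 x 40 x 20 mm, a spare; not needed. Origin: centre of its underside.
- flux_can: White flux can with black cap, 53 mm thick, 107 mm tall, standing on the bench. Origin: centre of its underside.
- jar_blue: Clear jar with blue lid, 64 mm thick, 65 mm tall, standing on the bench. Origin: centre of its underside.
- kapton: Roll of amber tape, 62 mm across, 20 mm tall, lying flat on the bench. Origin: centre of its underside.
- box_corner (a point): Top near left corner of the big closed cardboard box that stands fast beyond the heat sinks, 160 mm tall; from here the box reaches 220 mm away from the robot (+x) and 300 mm to the right (-y).
- station_corner (a point): Top far right corner of the black soldering station that stands fast near left of the carrier, 152 mm tall; from here it reaches 220 mm towards the robot (-x) and 262 mm to the left (+y).
There are look-alikes about, which are no part of the job. What is shaped like the heat_sink but white is not meant.

How it is judged:
On the way, in this order (a step that is already met when the one before it is completed fails the run):
1. the right-hand turnbutton is turned square over the board's edge (1.3 rad or more) (value of joint button_right above 1.3 rad), for 0.2 s.
2. then the heat sink is held up, its underside more than 100 mm above the bench, on its way over the obstacles (height (world z) of heat_sink above 0.1 m and contact force between the fingers and heat_sink above 1 N), for 0.1 s.
At the end, for the whole second after the job is handed in: Both buttons at 1.3 rad or more, board flat in its pocket; heat sink held still, underside 2.5 to 14.5 mm above the pad, centred within 6 mm, length within 0.1 rad, tilt under 0.08 rad, touching neither board nor carrier; can, jar, tape and spare sink within 15 mm of their places (value of joint each of button_right, button_left above 1.3 rad and horizontal distance between heat_sink and pad_top below 0.006 m and z of heat_sink in the frame of pad_top between 0.0025 and 0.0145 m and angle between the y axis of heat_sink and the y axis of pad_top, either way round below 0.1 rad and angle between heat_sink's own z axis and vertical below 0.08 rad and contact force between the fingers and heat_sink above 1 N and contact force between heat_sink and board below 0.1 N and contact force between heat_sink and carrier below 0.1 N and linear speed of heat_sink below 0.01 m/s and distance between board and carrier below 0.0105 m and distance of each of flux_can, jar_blue, kapton, spare_sink from where it was at the start of the episode below 0.015 m); the arm keeps its last pose, push and grip.
It fails at once if the heat sink touches the board or what is on it (over 0.5 N) (contact force between heat_sink and board above 0.5 N).
It fails at once if the white flux can is shifted by more than 15 mm (distance of flux_can from where it was at the start of the episode above 0.015 m).
It fails at once if the blue-lidded jar is shifted by more than 15 mm (distance of jar_blue from where it was at the start of the episode above 0.015 m).
It fails at once if the tape roll is shifted by more than 15 mm (distance of kapton from where it was at the start of the episode above 0.015 m).
It fails at once if the silver heat sink is shifted by more than 15 mm (distance of spare_sink from where it was at the start of the episode above 0.015 m).
It also fails if it takes over 54 s, if anything falls off the work surface, if the arm or the gripper's body presses on something with over 40 N, if the wrist force passes 120 N, or if a joint passes its speed limit or range.

## Robot

A 7-joint arm with a two-finger parallel gripper is mounted at the origin on a cart in front of the work surface, level with it; the furniture and walls round the work are solid. World frame = base frame: x ahead of the robot, y to its left, z up, the work surface at z = 0. Lengths are in m, angles in rad, forces in N, time in s.
With the tool pointing down it reaches from about 0.425 to 0.825 m from the base axis. Payload 3.6 kg.
Tool frame: the origin (TCP) lies at the very end of the fingers, on their centre line; the grasp point (between the pads) lies 19 mm behind it (arm.grip_point_offset is the distance from the TCP to the grasp point, in m); z points along the fingers, y is the line along which they close (so a half turn about z gives the same grasp; the last joint's range is limited). The gripper opens to 93 mm and grips with 3 to 60 N. Pads are 15 mm wide; open, the fingers measure 128 mm over their backs; the gripper's body (75 mm by 188 mm) begins 65 mm behind the grasp point.
Start: joints at [1.187, 0.615, -0.013, 1.423, 0.008, 1.103, -0.04], TCP at [0.228, -0.609, 0.219] pointing down, gripper open.
Joint ranges: [-3.12, 3.12], [-0.3, 2.06], [-1.34, 1.32], [0.26, 2.42], [-1.36, 4.5], [0.01, 1.98], [-2.84, 2.84]. Speed limits (rad/s): [2.79, 2.79, 3.14, 3.14, 3.14, 3.14, 3.14].

## Interface

Orientations are given as a unit quaternion [w, x, y, z].
In Python, from bench import arm gives the robot as it stands.
- The arm moves only by the tool step_arm, never from a script. Its argument "commands" is a list of rows, each a list of 7 numbers: the turn, a rotation vector about the tool's x, y, z in degrees, then the shift along the tool's x, y, z in units of 30 mm (1.0 is 30 mm), then the finger opening in mm, from 0 to 93. A call has exactly 5 rows; each row shifts and turns the commanded pose from where the row before left it, along the tool's axes as they then stand; what a row does not reach is not made up. A row lasts 1/10 s, in which the tool goes at most 50 mm and 8.59 degrees, less where a joint would pass 70% of its speed; a pose out of reach is approached as far as the arm can. A call is refused whole if a number of a shift passes 1 or a number of a turn 8.59, either way. A call with a gripper value outside its range is refused whole. The fingers move at their own pace and stop on an object; "force" is the grip in N (left out, the last holds). Time passes only in rows, so rows that do not move let the fingers close, or fill a call up. It gives the time, the measured TCP pose, the force, the opening and the grip force at its end, in the units of the state.
- arm.read_state(): the state, without advancing time (a new reading comes with each control period).
- arm.camera(name): name is "scene" or "top"; returns a dict with "pixels" (400x640x3 uint8, red, green, blue), "range_z" (400x640 float32, m along the optical axis (not along the pixel's ray), 0 where there is no reading), "intrinsics" (3x3 intrinsics, pixels), "view" (4x4, takes a point from world to camera coordinates). Camera axes: x right, y down, z forward; pixel columns grow to the right and rows downward; lengths in m; the calibration is good to about 2 mm. A picture is of the moment at which its call begins.
- arm.hand_in(): hands the job in; it is judged then, once.
Trained networks look in a picture, given as the dict that the camera call returned (one of the last four; its "shot" number tells which), for a name from the list of things; names that differ only in an ending like _2 or _b are one class to them, and where a whole thing is asked for, a point or a joint stands for the part that bears it (a point fixed in the world has none). Each returns a list of dicts, best first, with "score" (0 to 1); they miss things now and then, are a little off and sometimes report something else, mostly with a low value. They report only what shows in the picture. A call takes as long as a camera call. They do not tell look-alikes from the thing itself.
- arm.spot_in(picture, thing): "centre" ([x, y, z] in m, in world coordinates, good to about 4 mm: the middle of the surface that is visible of it).
- arm.silhouettes(picture, thing): "mask" (400x640 bool, what is visible of it).
- arm.place_of(picture, thing): "centre" ([x, y, z] in m, in world coordinates, good to about 4 mm: a listed point, or the origin of a listed thing).
The state is a dict: "time_s": time; "joint_positions": joint angles; "joint_vel": joint speeds; "joint_efforts": joint torques, N m; "tool_pos": TCP position; "eef_rot": TCP orientation; "wrist_force": force on the tool from outside, world axes, zero at the start; "wrist_torque": the same for the moment, N m; "finger_gap": finger opening in m; "grip_force": force on a finger pad.
Only numpy, scipy, OpenCV 4.12 (cv2) and the standard library are available. Lean on these libraries where they do the work, as an engineer would, in place of code of your own. Each camera call takes 0.05 s, during which the arm holds its last target. There are 200 camera calls.

## Working session

There is one attempt and no reset: what is moved stays moved. The work goes in short steps, Python scripts to look and compute and a tool call to move; the robot and the scene stay as the last step left them, time stands still between calls to the robot, and variables do not carry over. Pictures are saved under pics/ and viewed, at most 10 in all, crops included, and the job is handed in when it is done.

Besides the shell and the picture viewer there is one more tool, called after ">>>" as name(argument=value, ...), one argument or row to a line, values as JSON. step_arm: Moves the arm, as the interface text tells. Its arguments: {"type":"object","properties":{"commands":{"type":"array","items":{"type":"array","items":{"type":"number"}}},"force":{"type":"number"}},"required":["commands"]}

```bash
mkdir -p pics; cat > h.py <<'E'
import numpy as np, cv2
from bench import arm
def world(p,u,v):
    K=np.array(p["intrinsics"]);z=p["range_z"][v,u]
    c=np.stack([(u-K[0,2])/K[0,0]*z,(v-K[1,2])/K[1,1]*z,z,np.ones_like(z)],-1)
    return (c@np.linalg.inv(np.array(p["view"])).T)[...,:3]
def cloud(p):
    v,u=np.mgrid[0:400,0:640]; return world(p,u,v)
def pix(p,X):
    c=np.array(p["view"])@np.r_[X,1]; q=np.array(p["intrinsics"])@c[:3]; return (q[:2]/q[2]).round().astype(int)
E
python3 - <<'E'
from h import *
for n in("scene","top"):
    p=arm.camera(n); cv2.imwrite(f"pics/{n}0.png",p["pixels"][...,::-1])
    for t in["carrier","button_right_grip","board","pad_top","heat_sink","spare_sink","flux_can","jar_blue","kapton","box_corner","station_corner"]:
        for d in arm.place_of(p,t)[:3]: print(n,t,np.round(d["centre"],3),round(d["score"],2),pix(p,d["centre"]))
s=arm.read_state();print({k:np.round(v,3) for k,v in s.items()})
E
```

```text
scene carrier [ 0.618 -0.003  0.003] 0.93 [237 223]
scene button_right_grip [ 0.587 -0.334  0.16 ] 0.73 [355 144]
scene board [ 0.619 -0.004  0.012] 0.86 [236 221]
scene pad_top [ 0.624 -0.004  0.01 ] 0.89 [236 220]
scene heat_sink [ 0.302 -0.366  0.   ] 0.98 [423 257]
scene heat_sink [ 0.298 -0.258 -0.001] 0.85 [388 277]
scene heat_sink [ 0.414 -0.293  0.001] 0.7 [373 236]
scene spare_sink [ 0.484 -0.418  0.001] 0.69 [396 201]
scene spare_sink [ 0.59  -0.333  0.163] 0.49 [354 143]
scene flux_can [ 0.509 -0.217  0.008] 0.86 [329 220]
scene jar_blue [ 0.628 -0.231  0.   ] 0.69 [312 191]
scene jar_blue [0.454 0.07  0.153] 0.16 [223 247]
scene kapton [ 0.4   -0.168  0.002] 0.8 [334 260]
scene box_corner [ 0.588 -0.334  0.161] 0.79 [355 144]
scene station_corner [0.453 0.069 0.151] 0.67 [224 247]
top button_right_grip [ 0.55  -0.036  0.03 ] 0.68 [256 164]
top board [ 0.621 -0.004  0.006] 0.73 [245 140]
top pad_top [0.62  0.    0.015] 0.71 [242 139]
top heat_sink [ 0.418 -0.299 -0.001] 0.96 [365 217]
top heat_sink [ 0.295 -0.256  0.   ] 0.93 [349 268]
top heat_sink [ 0.301 -0.369  0.   ] 
[... 248 characters left out ...]
0.002] 0.48 [312 227]
top box_corner [ 0.589 -0.326  0.16 ] 0.84 [381 127]
top station_corner [0.451 0.064 0.155] 0.93 [201 194]
{'time_s': np.float64(1.2), 'joint_positions': array([ 1.187,  0.615, -0.013,  1.423,  0.008,  1.103, -0.04 ]), 'joint_vel': array([ 0.   , -0.002, -0.002, -0.   , -0.   ,  0.001,  0.001]), 'joint_efforts': array([ 0.0000e+00, -4.5883e+01,  2.0900e-01, -1.6603e+01, -6.1000e-02,
        1.3000e-02,  0.0000e+00]), 'tool_pos': array([ 0.228, -0.609,  0.219]), 'eef_rot': array([-0.   ,  0.984,  0.178,  0.   ]), 'wrist_force': array([-0.82 ,  0.386,  0.151]), 'wrist_torque': array([ 0.03 , -0.009, -0.018]), 'grip_force': np.float64(0.0), 'finger_gap': np.float64(0.093)}
```

View pics/scene0.png

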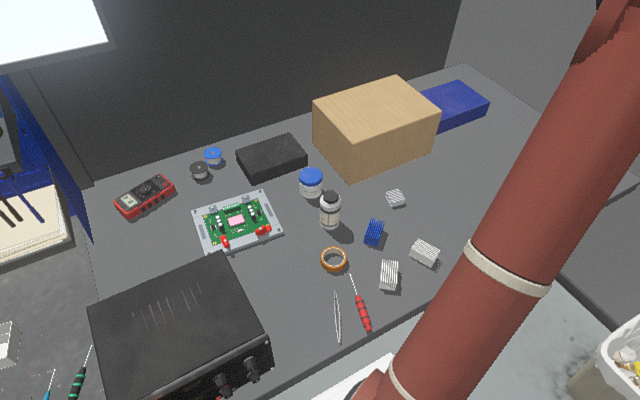

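View pics/top0.png

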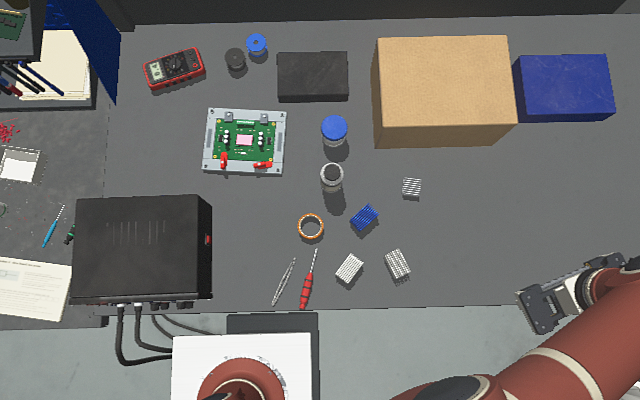

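The three finned sinks in the top view are blue at (365,217), white at (349,268) and white at (397,264). The blue one fits the description, and the white ones are the look-alikes. The open red button is at (263,164) and the closed one at (224,160). Next I measure these and confirm with a crop.

```bash
python3 - <<'E'
from h import *
ps={n:arm.camera(n) for n in("scene","top")}
def rect(P):
    r=cv2.minAreaRect((P[:,:2]*1000).astype(np.float32)); return np.round(r[0],1),np.round(r[1],1),round(r[2],1)
for n,p in ps.items():
    C=cloud(p); H=cv2.cvtColor(p["pixels"],cv2.COLOR_RGB2HSV); h,s,v=[H[...,i].astype(int) for i in range(3)]
    box=lambda x0,x1,y0,y1,z0,z1:(C[...,0]>x0)&(C[...,0]<x1)&(C[...,1]>y0)&(C[...,1]<y1)&(C[...,2]>z0)&(C[...,2]<z1)
    m=box(.35,.48,-.36,-.23,.024,.04); print(n,"sink top",m.sum(),rect(C[m]),C[m][:,2].mean())
    m=box(.35,.48,-.36,-.23,.006,.04)&(h>100)&(h<130)&(s>100); print(n,"sink all",m.sum(),rect(C[m]))
    m=box(.5,.75,-.15,.15,.004,.03); print(n,"carrier",rect(C[m]))
    m=box(.5,.75,-.15,.15,.006,.02)&(h>40)&(h<85)&(s>80); print(n,"board",rect(C[m]),np.median(C[m][:,2]))
    m=box(.5,.75,-.15,.15,.01,.02)&((h>150)|(h<10))&(s>25)&(s<120)&(v>150); print(n,"pad",m.sum(),rect(C[m]),np.median(C[m][:,2]))
    red=((h>170)|(h<8))&(s>150)
    for y0,y1 in((-.12,-.01),(0.01,.12)):
        m=box(.5,.62,y0,y1,.0245,.045)&red; print(n,"rib",m.sum(),rect(C[m]),C[m][:,2].max())
        m=box(.5,.62,y0,y1,.008,.045)&red; print(n,"button",m.sum(),rect(C[m]))
    for nm in("button_right_grip","carrier","heat_sink"):
        print([(np.round(d["centre"],3),round(d["score"],2)) for d in arm.place_of(p,nm)])
a=ps["top"]["pixels"][100:185,195:295,::-1];b=ps["top"]["pixels"][180:265,320:420,::-1]
cv2.imwrite("pics/crop.png",cv2.resize(np.hstack([a,b]),None,fx=4,fy=4,interpolation=cv2.INTER_CUBIC))
E
```

```text
scene sink top 171 (array([ 415.8, -293.5]), array([36. , 61.5]), 40.3) 0.03144760075692133
scene sink all 322 (array([ 415.9, -293.7]), array([36. , 63.4]), 40.4)
scene carrier (array([624.9,  -0.9]), array([247.7, 297.5]), 0.0)
scene board (array([620.4,  -3. ]), array([148.4, 105.7]), 84.7) 0.012253120306518095
scene pad 144 (array([594.6,  -7.4]), array([ 87.5, 129. ]), 4.2) 0.01587372986533353
scene rib 44 (array([550.5, -41.9]), array([10. , 27.4]), 9.8) 0.036670617654118165
scene button 91 (array([550.5, -50.5]), array([14.8, 44.1]), 12.3)
scene rib 40 (array([557.2,  47.5]), array([ 9.3, 30.1]), 88.9) 0.03813847491252387
scene button 65 (array([565.9,  46.7]), array([47.5, 14.2]), 0.9)
[(array([ 0.553, -0.043,  0.028]), 0.59)]
[(array([ 0.618, -0.002,  0.004]), 0.61)]
[(array([ 0.418, -0.294,  0.003]), 0.84), (array([ 0.299, -0.258, -0.002]), 0.69), (array([ 0.302, -0.37 , -0.001]), 0.6)]
top sink top 187 (array([ 414.4, -293.1]), array([35.9, 60.6]), 40.0) 0.03056573825769397
top sink all 293 (array([ 414. , -293.1]), array([35.5, 60.6]), 40.7)
top carrier (array([622.9,  -1.2]), array([295.8, 247.3]), 88.8)
top board (array([619.6,  -2.9]), array([149.8, 106. ]), 85.3) 0.010748521122624255
top pad 159 (array([591.8, -26.1]), array([118.9,  42.1]), 39.2) 0.014652214733187119
top rib 36 (array([549.2, -43.7]), array([ 9.2, 26.1]), 16.7) 0.03605461186796477
top button 92 (array([552.4, -51.3]), array([15.8, 41.8]), 11.0)
top rib 39 (array([557.7,  45.8]), array([30.8,  6.9]), 2.3) 0.03739664651502683
top button 89 (array([565.7,  44.2]), array([45.9, 14.1]), 6.8)
[(array([ 0.552, -0.038,  0.032]), 0.47)]
[(array([ 0.631, -0.229,  0.001]), 0.65)]
[(array([ 0.303, -0.368, -0.002]), 0.61), (array([ 0.417, -0.297, -0.003]), 0.56), (array([ 0.298, -0.254,  0.002]), 0.55)]
```

View pics/crop.png

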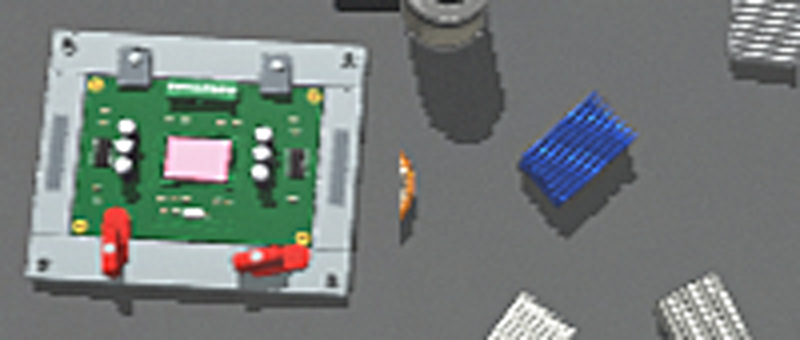

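The crop confirms the blue finned sink and the open right-hand button. Left to right:

| Thing | World pose |
|---|---|
| Board centre | (0.620, -0.003), yaw -5° |
| Rib | (0.550, -0.042), tongue at about -80°, so joint about 0.25 rad |
| Heat sink | (0.415, -0.293), fin-cross axis 40° |

All fit the given geometry. I move to above the button now.

>>> step_arm(
  commands=[
    [0,0,0,0.83,-0.7,0,93],
    [0,0,0,0.83,-0.7,0,60],
    [0,0,0,0.83,-0.7,0,30],
    [0,0,0,0.83,-0.7,0,30],
    [0,0,0,0.83,-0.7,0,30],
  ],
)

```text
time_s: 2.1
tool_pos: [0.3081, -0.4657, 0.2188]
eef_rot: [0.0, 0.984, 0.178, 0.0]
wrist_force: [-0.6, -0.5, 1.0]
finger_gap: 0.0655
grip_force: 0.0
```

>>> step_arm(
  commands=[
    [0,0,0,0.83,-0.7,0,30],
    [0,0,0,0.83,-0.7,0,30],
    [0,0,0,0.83,-0.7,0,30],
    [0,0,0,0.83,-0.7,0,30],
    [0,0,0,0.83,-0.7,0,30],
  ],
)

```text
time_s: 2.6
tool_pos: [0.388, -0.3238, 0.2189]
eef_rot: [0.0, 0.984, 0.178, 0.0]
wrist_force: [0.3, -1.0, -0.8]
finger_gap: 0.0305
grip_force: 0.0
```

>>> step_arm(
  commands=[
    [0,0,0,0.83,-0.7,0,30],
    [0,0,0,0.83,-0.7,0,30],
    [0,0,0,0.83,-0.7,0,30],
    [0,0,0,0.83,-0.7,0,30],
    [0,0,0,0.83,-0.7,0,30],
  ],
)

```text
time_s: 3.1
tool_pos: [0.4678, -0.1818, 0.219]
eef_rot: [0.0, 0.984, 0.178, 0.0]
wrist_force: [-0.3, -0.8, 0.1]
finger_gap: 0.0299
grip_force: 0.0
```

>>> step_arm(
  commands=[
    [0,0,0,0.83,-0.7,0,30],
    [0,0,0,0.83,-0.7,0,30],
    [0,0,0,0.83,-0.7,0,30],
    [0,0,0,0.83,-0.7,0,30],
    [0,0,0,0.83,-0.7,0,30],
  ],
)

```text
time_s: 3.6
tool_pos: [0.5476, -0.0398, 0.2189]
eef_rot: [0.0, 0.984, 0.178, 0.0]
wrist_force: [-0.3, 0.3, -0.0]
finger_gap: 0.0302
grip_force: 0.0
```

>>> step_arm(
  commands=[
    [0,0,-8,0,0,0.3,30],
    [0,0,-8,0,0,0.3,30],
    [0,0,-8,0,0,0.3,30],
    [0,0,-8,0,0,0.3,30],
    [0,0,-8,0,0,0.3,30],
  ],
)

```text
time_s: 4.1
tool_pos: [0.5472, -0.041, 0.1735]
eef_rot: [0.0, 0.862, 0.506, 0.0]
wrist_force: [0.5, -0.2, -0.1]
finger_gap: 0.0299
grip_force: 0.0
```

>>> step_arm(
  commands=[
    [0,0,-8,0,0,0.3,30],
    [0,0,-8,0,0,0.3,30],
    [0,0,-8,0,0,0.3,30],
    [0,0,-8,0,0,0.3,30],
    [0,0,-7.5,0,0,0,30],
  ],
)

```text
time_s: 4.6
tool_pos: [0.5463, -0.0413, 0.1366]
eef_rot: [-0.001, 0.641, 0.768, -0.001]
wrist_force: [0.8, -0.2, -0.2]
finger_gap: 0.0296
grip_force: 0.0
```

```bash
cat >> h.py <<'E'
from scipy.spatial.transform import Rotation as R
def go(X,ang=None):
    """shift in tool units and z turn (deg) to reach X with tool y at world angle ang"""
    s=arm.read_state();q=np.array(s["eef_rot"]);r=R.from_quat(q[[1,2,3,0]]);M=r.as_matrix()
    a=np.degrees(np.arctan2(M[1,1],M[0,1]))
    print("t",round(float(s["time_s"]),2),"pos",np.round(s["tool_pos"],4),"y ang",round(a,1),"tilt",np.round(np.degrees(M[:2,2]),2),"gap",round(float(s["finger_gap"]),4),"grip",round(float(s["grip_force"]),1),"F",np.round(s["wrist_force"],1),"T",np.round(s["wrist_torque"],2))
    print("shift units",np.round(M.T@(np.array(X)-s["tool_pos"])/.03,2), "turn z",None if ang is None else round(-(ang-a),1))
E
python3 - <<'E'
from h import *
p=arm.camera("scene");C=cloud(p);x,y,z=[C[...,i] for i in range(3)]
m=(np.hypot(x-.508,y+.217)<.045)
for a in range(70,112,5):
    k=m&(z*1000>a)&(z*1000<=a+5)
    if k.sum()>3: print(a,k.sum(),np.round([x[k].min(),x[k].max(),y[k].min(),y[k].max()],3))
go([.550,-.042,.1],10)
E
```

```text
70 26 [ 0.481  0.514 -0.237 -0.191]
75 29 [ 0.481  0.515 -0.236 -0.192]
80 27 [ 0.481  0.515 -0.235 -0.192]
85 36 [ 0.482  0.528 -0.24  -0.191]
90 68 [ 0.483  0.528 -0.242 -0.191]
95 43 [ 0.484  0.521 -0.238 -0.197]
100 27 [ 0.489  0.519 -0.235 -0.198]
105 140 [ 0.489  0.527 -0.235 -0.198]
110 4 [ 0.498  0.512 -0.221 -0.208]
t 4.65 pos [ 0.5466 -0.0415  0.137 ] y ang 10.5 tilt [-0.08  0.  ] gap 0.0301 grip 0.0 F [-0.5  0.3 -0.3] T [-0.01 -0.11 -0.01]
shift units [-0.04  0.11  1.23] turn z 0.5
```

>>> step_arm(
  commands=[
    [0,0,0,-0.04,0.11,0.9,30],
    [0,0,0,0,0,0.9,30],
    [0,0,0,0,0,0.9,30],
    [0,0,0,0,0,0.8,30],
    [0,0,0,0,0,0.4,30],
  ],
)

```text
time_s: 5.15
tool_pos: [0.5496, -0.0418, 0.019]
eef_rot: [-0.001, 0.644, 0.765, -0.001]
wrist_force: [-1.3, 0.5, -1.0]
finger_gap: 0.0304
grip_force: 0.0
```

>>> step_arm(
  commands=[
    [0,0,0,0,0,0,20],
    [0,0,0,0,0,0,5],
    [0,0,0,0,0,0,5],
    [0,0,0,0,0,0,5],
    [0,0,0,0,0,0,5],
  ],
  force=15,
)

```text
time_s: 5.65
tool_pos: [0.5502, -0.0417, 0.0218]
eef_rot: [0.0, 0.643, 0.766, -0.0]
wrist_force: [-3.6, -0.3, 6.0]
finger_gap: 0.0097
grip_force: 15.0
```

```bash
python3 - <<'E'
from h import *
go([.550,-.042,.02],84)
E
```

```text
t 5.65 pos [ 0.5502 -0.0417  0.0218] y ang 10.0 tilt [ 0.   -0.03] gap 0.0097 grip 15.0 F [-3.6 -0.3  6. ] T [-0.08  0.73  0.08]
shift units [-0.01 -0.01  0.06] turn z -74.0
```

>>> step_arm(
  commands=[
    [0,0,0,0,0,-0.05,5],
    [0,0,-7,0,0,0,5],
    [0,0,-7,0,0,0,5],
    [0,0,-7,0,0,0,5],
    [0,0,-7,0,0,0,5],
  ],
  force=25,
)

```text
time_s: 6.15
tool_pos: [0.5493, -0.0421, 0.0219]
eef_rot: [-0.001, 0.437, 0.9, -0.001]
wrist_force: [-3.4, -0.2, -0.3]
finger_gap: 0.0097
grip_force: 25.0
```

>>> step_arm(
  commands=[
    [0,0,-7,0,0,0,5],
    [0,0,-7,0,0,0,5],
    [0,0,-7,0,0,0,5],
    [0,0,-7,0,0,0,5],
    [0,0,-7,0,0,0,5],
  ],
)

```text
time_s: 6.65
tool_pos: [0.5485, -0.0432, 0.0218]
eef_rot: [-0.002, 0.146, 0.989, -0.002]
wrist_force: [-4.0, -1.3, 1.2]
finger_gap: 0.0095
grip_force: 25.0
```

```bash
python3 - <<'E'
from h import *
go([.550,-.042,.02],84)
E
```

```text
t 6.65 pos [ 0.5485 -0.0432  0.0218] y ang 73.2 tilt [-0.23 -0.15] gap 0.0095 grip 25.0 F [-4.  -1.3  1.2] T [-0.31  0.71 -0.03]
shift units [-0.04  0.05  0.06] turn z -10.8
```

>>> step_arm(
  commands=[
    [0,0,-4,0,0,0,5],
    [0,0,-4,0,0,0,5],
    [0,0,-3,0,0,0,5],
    [0,0,0,0,0,0,5],
    [0,0,0,0,0,0,5],
  ],
)

```text
time_s: 7.15
tool_pos: [0.5485, -0.0435, 0.0218]
eef_rot: [-0.002, 0.055, 0.999, -0.001]
wrist_force: [-5.0, -2.2, 2.8]
finger_gap: 0.0097
grip_force: 25.6
```

```bash
python3 - <<'E'
from h import *
go([.550,-.042,.02],84)
E
```

```text
t 7.15 pos [ 0.5485 -0.0435  0.0218] y ang 83.7 tilt [-0.25 -0.15] gap 0.0097 grip 25.6 F [-5.  -2.2  2.8] T [-0.46  1.   -0.42]
shift units [-0.04  0.05  0.06] turn z -0.3
```

>>> step_arm(
  commands=[
    [0,0,0,0,0,0,30],
    [0,0,0,0,0,0,30],
    [0,0,0,0,0,0,30],
    [0,0,0,0,0,-0.5,30],
    [0,0,0,0,0,-1,30],
  ],
)

```text
time_s: 7.65
tool_pos: [0.5495, -0.0413, 0.0668]
eef_rot: [-0.002, 0.052, 0.999, 0.0]
wrist_force: [0.4, -0.2, 0.2]
finger_gap: 0.0301
grip_force: 0.0
```

>>> step_arm(
  commands=[
    [0,0,8.5,0,0,-0.9,70],
    [0,0,8.5,0,0,-0.9,70],
    [0,0,8.5,0,0,-0.9,70],
    [0,0,8.5,0,0,-0.9,70],
    [0,0,8.5,0,0,0,70],
  ],
)

```text
time_s: 8.15
tool_pos: [0.5535, -0.04, 0.1804]
eef_rot: [0.004, 0.413, 0.911, 0.003]
wrist_force: [1.4, 0.4, -1.0]
finger_gap: 0.0653
grip_force: 0.0
```

>>> step_arm(
  commands=[
    [0,0,1,-0.35,-0.88,0,70],
    [0,0,0,-0.35,-0.88,0,70],
    [0,0,0,-0.35,-0.88,0,70],
    [0,0,0,-0.35,-0.88,0,70],
    [0,0,0,-0.35,-0.88,0,70],
  ],
)

```text
time_s: 8.65
tool_pos: [0.4847, -0.1678, 0.1765]
eef_rot: [0.001, 0.418, 0.908, 0.0]
wrist_force: [-0.4, 0.1, -0.7]
finger_gap: 0.0701
grip_force: 0.0
```

>>> step_arm(
  commands=[
    [0,0,0,-0.35,-0.88,0,70],
    [0,0,0,-0.35,-0.88,0,70],
    [0,0,0,-0.35,-0.88,0,70],
    [0,0,0,-0.35,-0.88,0,70],
    [0,0,0,-0.35,-0.88,0,70],
  ],
)

```text
time_s: 9.15
tool_pos: [0.4186, -0.2937, 0.1765]
eef_rot: [0.001, 0.418, 0.908, 0.0]
wrist_force: [0.1, 0.7, 0.3]
finger_gap: 0.07
grip_force: 0.0
```

```bash
python3 - <<'E'
from h import *
go([.415,-.293,.017],40.3)
def rect(P):
    r=cv2.minAreaRect((P[:,:2]*1000).astype(np.float32)); return np.round(r[0],1),np.round(r[1],1),round(r[2],1)
for n in("scene","top"):
    p=arm.camera(n);C=cloud(p);H=cv2.cvtColor(p["pixels"],cv2.COLOR_RGB2HSV); h,s,v=[H[...,i].astype(int) for i in range(3)]
    cv2.imwrite(f"pics/{n}1.png",cv2.resize(p["pixels"][100:290,190:430,::-1],None,fx=3,fy=3,interpolation=cv2.INTER_CUBIC))
    box=lambda x0,x1,y0,y1,z0,z1:(C[...,0]>x0)&(C[...,0]<x1)&(C[...,1]>y0)&(C[...,1]<y1)&(C[...,2]>z0)&(C[...,2]<z1)
    red=((h>170)|(h<8))&(s>150)
    m=box(.5,.62,-.12,-.01,.008,.045)&red
    if m.sum()>5: print(n,"button",m.sum(),rect(C[m]))
    hh,ss,vv=h,s,v
    m=box(.60,.65,-.03,.03,.009,.02)&~((h>40)&(h<85)&(s>80))&(v>120)
    if m.sum()>5: print(n,"pad",m.sum(),rect(C[m]),np.median(C[m][:,2]))
    m=box(.5,.75,-.15,.15,.006,.02)&(h>40)&(h<85)&(s>80); print(n,"board",rect(C[m]))
E
```

```text
t 9.15 pos [ 0.4186 -0.2937  0.1765] y ang 40.6 tilt [ 0.13 -0.04] gap 0.07 grip 0.0 F [0.1 0.7 0.3] T [ 0.   -0.13 -0.05]
shift units [ 0.11 -0.08  5.32] turn z 0.3
scene button 58 (array([560. , -43.2]), array([14.3, 48.9]), 78.8)
scene pad 164 (array([627.4,  -5.6]), array([44.6, 44. ]), 88.7) 0.015996968220639562
scene board (array([619.9,  -2.9]), array([148.5, 107.6]), 85.5)
top button 85 (array([558.5, -46.4]), array([15.1, 45.5]), 89.8)
top pad 175 (array([627.4,  -4.4]), array([45.8, 42.4]), 86.3) 0.014503730918938196
top board (array([619.9,  -3. ]), array([150.5, 105.6]), 85.4)
```

View pics/scene1.png

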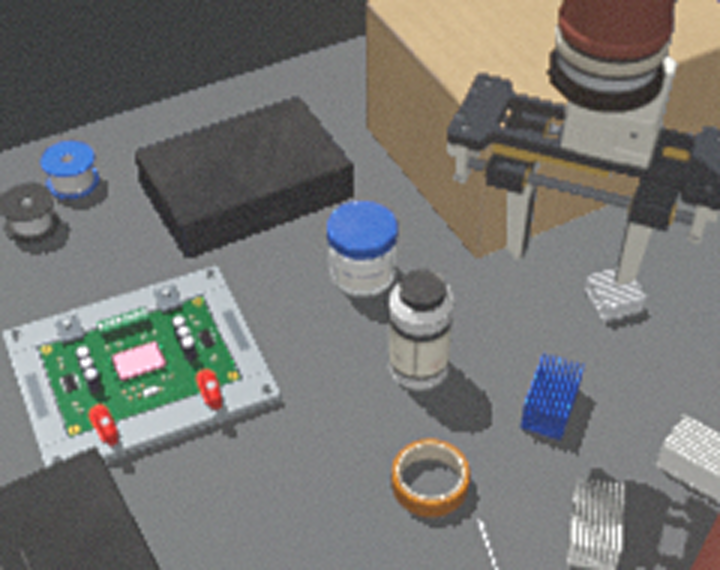

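Picture: both buttons now lie across the board (crop pixels (103,422) and (208,388)). The gripper is above the blue sink (553,395). The can cap narrows above 95 mm, so a TCP height of 17 mm lets the gripper body clear it.

>>> step_arm(
  commands=[
    [0,0,0.3,0.11,-0.08,0,66],
    [0,0,0,0,0,0.9,66],
    [0,0,0,0,0,0.9,66],
    [0,0,0,0,0,0.9,66],
    [0,0,0,0,0,0.6,66],
  ],
)

```text
time_s: 9.75
tool_pos: [0.4149, -0.2898, 0.0754]
eef_rot: [-0.0, 0.42, 0.908, 0.001]
wrist_force: [-0.6, -0.7, 0.4]
finger_gap: 0.0662
grip_force: 0.0
```

>>> step_arm(
  commands=[
    [0,0,0,0,0,0.5,66],
    [0,0,0,0,0,0.5,66],
    [0,0,0,0,0,0.5,66],
    [0,0,0,0,0,0.4,66],
    [0,0,0,0,0,0.1,66],
  ],
)

```text
time_s: 10.25
tool_pos: [0.4146, -0.2906, 0.0156]
eef_rot: [-0.001, 0.42, 0.908, 0.001]
wrist_force: [-0.0, 0.4, -1.0]
finger_gap: 0.066
grip_force: 0.0
```

```bash
python3 - <<'E'
from h import *
go([.415,-.293,.017],40.3)
p=arm.camera("scene")
cv2.imwrite(f"pics/scene2.png",cv2.resize(p["pixels"][140:290,280:460,::-1],None,fx=4,fy=4,interpolation=cv2.INTER_CUBIC))
E
```

```text
t 10.25 pos [ 0.4146 -0.2906  0.0156] y ang 40.3 tilt [-0.04  0.08] gap 0.066 grip 0.0 F [-0.   0.4 -1. ] T [ 0.04 -0.13  0.07]
shift units [-0.07 -0.04 -0.05] turn z 0.0
```

View pics/scene2.png

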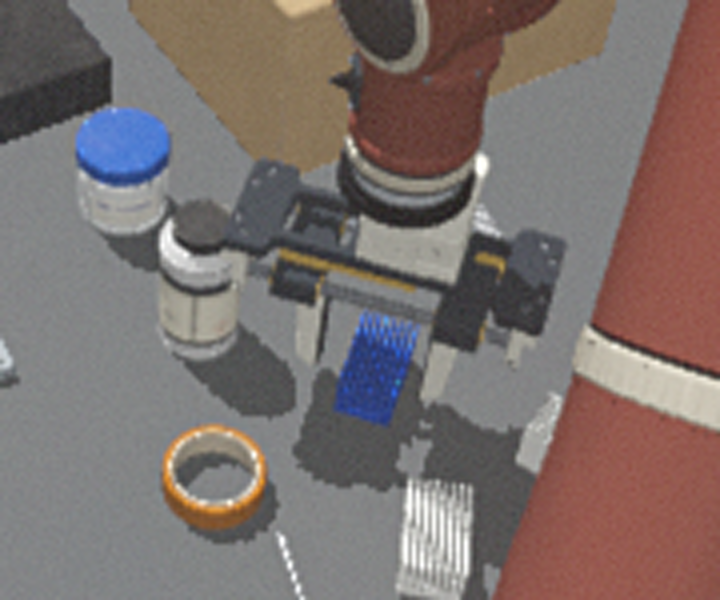

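The fingers straddle the blue sink at crop (380,370), and the can at (200,280) stands untouched beside the body. I grip now.

>>> step_arm(
  commands=[
    [0,0,0,-0.07,-0.04,0,50],
    [0,0,0,0,0,0,30],
    [0,0,0,0,0,0,30],
    [0,0,0,0,0,0,30],
    [0,0,0,0,0,0,30],
  ],
  force=30,
)

```text
time_s: 10.8
tool_pos: [0.4149, -0.2947, 0.0165]
eef_rot: [0.0, 0.421, 0.907, -0.0]
wrist_force: [-0.4, -0.6, 2.0]
finger_gap: 0.0354
grip_force: 30.0
```

```bash
python3 - <<'E'
from h import *
go([.415,-.293,.017],40.3)
E
```

```text
t 10.8 pos [ 0.4149 -0.2947  0.0165] y ang 40.2 tilt [ 0.03 -0.02] gap 0.0354 grip 30.0 F [-0.4 -0.6  2. ] T [-0.02 -0.12  0.01]
shift units [ 0.04  0.04 -0.02] turn z -0.1
```

>>> step_arm(
  commands=[
    [0,0,0,0,0,-0.2,30],
    [0,0,0,0,0,-0.5,30],
    [0,0,0,0,0,-0.6,30],
    [0,0,0,0,0,-0.7,30],
    [0,0,0,0,0,-0.7,30],
  ],
)

```text
time_s: 11.3
tool_pos: [0.4145, -0.2943, 0.0981]
eef_rot: [-0.0, 0.421, 0.907, 0.0]
wrist_force: [0.4, -1.1, -1.5]
finger_gap: 0.0358
grip_force: 30.0
```

>>> step_arm(
  commands=[
    [0,0,0,0,0,-0.7,30],
    [0,0,0,0,0,-0.7,30],
    [0,0,0,0,0,-0.7,30],
    [0,0,0,0,0,-0.5,30],
    [0,0,0,0,0,-0.2,30],
  ],
)

```text
time_s: 11.8
tool_pos: [0.4154, -0.2946, 0.1828]
eef_rot: [0.001, 0.421, 0.907, -0.0]
wrist_force: [0.3, 0.8, -1.0]
finger_gap: 0.0353
grip_force: 30.0
```

>>> step_arm(
  commands=[
    [0,0,0,0.1,0.3,0,30],
    [0,0,0,0.2,0.7,0,30],
    [0,0,0,0.2,0.8,0,30],
    [0,0,0,0.2,0.8,0,30],
    [0,0,0,0.2,0.8,0,30],
  ],
)

```text
time_s: 12.3
tool_pos: [0.4753, -0.2062, 0.1801]
eef_rot: [-0.001, 0.421, 0.907, 0.0]
wrist_force: [0.2, 0.2, -1.1]
finger_gap: 0.0358
grip_force: 30.0
```

>>> step_arm(
  commands=[
    [0,0,0,0.2,0.8,0,30],
    [0,0,0,0.2,0.8,0,30],
    [0,0,0,0.2,0.8,0,30],
    [0,0,0,0.2,0.8,0,30],
    [0,0,0,0.2,0.8,0,30],
  ],
)

```text
time_s: 12.8
tool_pos: [0.5474, -0.1058, 0.1799]
eef_rot: [-0.001, 0.421, 0.907, -0.0]
wrist_force: [0.2, -0.0, -0.7]
finger_gap: 0.0358
grip_force: 30.0
```

>>> step_arm(
  commands=[
    [0,0,0,0.2,0.8,0,30],
    [0,0,0,0.2,0.8,0,30],
    [0,0,0,0.2,0.8,0,30],
    [0,0,0,0.2,0.8,0,30],
    [0,0,0,0.2,0.8,0,30],
  ],
)

```text
time_s: 13.3
tool_pos: [0.6195, -0.0055, 0.1796]
eef_rot: [-0.001, 0.421, 0.907, -0.0]
wrist_force: [-0.1, -0.1, 0.0]
finger_gap: 0.0355
grip_force: 30.0
```

>>> step_arm(
  commands=[
    [0,0,4,0,0.2,0,30],
    [0,0,5,0,0,0,30],
    [0,0,5,0,0,0,30],
    [0,0,5,0,0,0,30],
    [0,0,5,0,0,0,30],
  ],
)

```text
time_s: 13.8
tool_pos: [0.6235, -0.0024, 0.1796]
eef_rot: [-0.001, 0.601, 0.799, -0.001]
wrist_force: [-0.5, 0.6, 0.1]
finger_gap: 0.0358
grip_force: 30.0
```

>>> step_arm(
  commands=[
    [0,0,5,0,0,0,30],
    [0,0,5,0,0,0,30],
    [0,0,5,0,0,0,30],
    [0,0,4,0,0,0,30],
    [0,0,2,0,0,0,30],
  ],
)

```text
time_s: 14.3
tool_pos: [0.6236, -0.0024, 0.1798]
eef_rot: [-0.001, 0.736, 0.677, -0.001]
wrist_force: [-0.3, -0.3, -1.3]
finger_gap: 0.0359
grip_force: 30.0
```

```bash
python3 - <<'E'
from h import *
go([.620,-.003,.06],-5)
for n in("scene","top"):
    p=arm.camera(n);C=cloud(p);H=cv2.cvtColor(p["pixels"],cv2.COLOR_RGB2HSV); h,s,v=[H[...,i].astype(int) for i in range(3)]
    m=(abs(C[...,0]-.62)<.06)&(abs(C[...,1])<.06)&(h>100)&(h<130)&(s>100)&(C[...,2]>.1)
    print(n,m.sum(),np.round(C[m].min(0),4),np.round(C[m].max(0),4))
    if m.sum(): print(cv2.minAreaRect((C[m][:,:2]*1000).astype(np.float32)))
    if n=="scene": cv2.imwrite(f"pics/scene3.png",cv2.resize(p["pixels"][100:270,150:400,::-1],None,fx=3,fy=3,interpolation=cv2.INTER_CUBIC))
E
```

```text
t 14.3 pos [ 0.6236 -0.0024  0.1798] y ang -4.8 tilt [-0.15  0.01] gap 0.0359 grip 30.0 F [-0.3 -0.3 -1.3] T [-0.07 -0.11 -0.  ]
shift units [-0.03 -0.11  3.99] turn z 0.2
scene 229 [ 0.6025 -0.0298  0.1637] [0.6445 0.0297 0.1983]
((612.4534301757812, 6.20654296875), (68.6078109741211, 32.00801467895508), 57.192405700683594)
top 41 [ 0.6227 -0.0326  0.1641] [ 0.6393 -0.0242  0.2004]
((631.292236328125, -29.709945678710938), (17.527435302734375, 7.793572425842285), 11.261545181274414)
```

View pics/scene3.png

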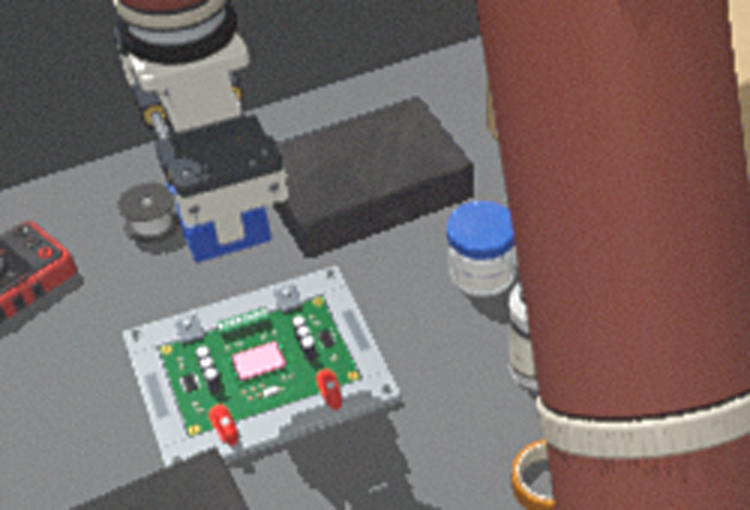

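The sink hangs level at crop (228,235), with its underside at about 163 mm, matching TCP minus 16.5 mm. The pad is at (260,360), the board is undisturbed and both buttons are closed. I check the pad centre once, then descend.

>>> step_arm(
  commands=[
    [0,0,0.2,-0.03,-0.11,0.4,30],
    [0,0,0,0,0,0.8,30],
    [0,0,0,0,0,0.8,30],
    [0,0,0,0,0,0.7,30],
    [0,0,0,0,0,0.3,30],
  ],
)

```text
time_s: 14.9
tool_pos: [0.6194, -0.0041, 0.0886]
eef_rot: [-0.002, 0.737, 0.676, -0.002]
wrist_force: [-1.5, 0.2, -0.3]
finger_gap: 0.0355
grip_force: 30.0
```

```bash
python3 - <<'E'
from h import *
go([.620,-.003,.039],-5)
ref=cv2.imread("pics/scene0.png"); p=arm.camera("scene")
K=np.array(p["intrinsics"]);V=np.linalg.inv(np.array(p["view"]))
for n in("scene","top"):
    im=cv2.imread(f"pics/{n}0.png"); p=arm.camera(n);K=np.array(p["intrinsics"]);V=np.linalg.inv(np.array(p["view"]))
    B,G,Rr=[im[...,i].astype(int) for i in range(3)]
    m=((Rr-G>25)&(B-G>0)&(Rr>150)).astype(np.uint8)
    k,l,st,ce=cv2.connectedComponentsWithStats(m)
    for i in range(1,k):
        if st[i,4]>60:
            d=V[:3,:3]@np.linalg.solve(K,[*ce[i],1]);print(n,st[i,4],ce[i].round(1),np.round(V[:3,3]+d*(.015-V[2,3])/d[2],4))
    C=cloud(p);H=cv2.cvtColor(p["pixels"],cv2.COLOR_RGB2HSV); h,s=[H[...,i].astype(int) for i in range(2)]
    m=(abs(C[...,0]-.62)<.06)&(abs(C[...,1])<.06)&(h>100)&(h<130)&(s>100)&(C[...,2]>.03)
    print(n,m.sum(),np.round(np.percentile(C[m],[1,99],axis=0),4))
E
```

```text
t 14.9 pos [ 0.6194 -0.0041  0.0886] y ang -4.9 tilt [-0.26 -0.01] gap 0.0355 grip 30.0 F [-1.5  0.2 -0.3] T [-0.01 -0.1   0.01]
shift units [0.04 0.02 1.65] turn z 0.1
scene 135 [235.8 219.7] [ 0.6211 -0.0033  0.015 ]
scene 128 [[ 0.5985 -0.0304  0.0727]
 [ 0.6097  0.0276  0.0988]]
top 158 [243.8 139.2] [ 0.6199 -0.0034  0.015 ]Traceback (most recent call last):
  File "<stdin>", line 15, in <module>
    return _quantile_unchecked(
        a, q, axis, out, overwrite_input, method, keepdims, weights)
    return _ureduce(a,
                    func=_quantile_ureduce_func,
    ...<5 lines>...
                    overwrite_input=overwrite_input,
                    method=method)
    r = func(a, **kwargs)
    result = _quantile(arr,
                       quantiles=q,
    ...<2 lines>...
                       out=out,
                       weights=wgt)
    slices_having_nans = np.isnan(arr[-1, ...])
                                  ~~~^^^^^^^^^
IndexError: index -1 is out of bounds for axis 0 with size 0
```

>>> step_arm(
  commands=[
    [0,0,0,0.03,0.03,0.4,30],
    [0,0,0,0,0,0.3,30],
    [0,0,0,0,0,0.2,30],
    [0,0,0,0,0,0.2,30],
    [0,0,0,0,0,0.1,30],
  ],
)

```text
time_s: 15.55
tool_pos: [0.6218, -0.0034, 0.0545]
eef_rot: [-0.0, 0.737, 0.676, -0.0]
wrist_force: [0.4, -0.1, -1.5]
finger_gap: 0.0358
grip_force: 30.0
```

>>> step_arm(
  commands=[
    [0,0,0,0,0,0.2,30],
    [0,0,0,0,0,0.1,30],
    [0,0,0,0,0,0.1,30],
    [0,0,0,0,0,0,30],
    [0,0,0,0,0,0,30],
  ],
)

```text
time_s: 16.05
tool_pos: [0.6222, -0.0032, 0.0433]
eef_rot: [0.0, 0.737, 0.676, 0.0]
wrist_force: [0.8, 0.2, -2.0]
finger_gap: 0.0357
grip_force: 30.0
```

```bash
python3 - <<'E'
from h import *
go([.6205,-.003,.0395],-5)
p=arm.camera("scene");C=cloud(p);H=cv2.cvtColor(p["pixels"],cv2.COLOR_RGB2HSV); h,s=[H[...,i].astype(int) for i in range(2)]
m=(abs(C[...,0]-.62)<.06)&(abs(C[...,1])<.06)&(h>100)&(h<130)&(s>100)&(C[...,2]>.015)
print(m.sum(),np.round(np.percentile(C[m],[0,1,99],axis=0),4))
for t in("flux_can","jar_blue","kapton","spare_sink"):print(t,[np.round(d["centre"],3) for d in arm.place_of(p,t)[:1]])
cv2.imwrite("pics/scene4.png",cv2.resize(p["pixels"][150:270,180:340,::-1],None,fx=4.5,fy=4.5,interpolation=cv2.INTER_CUBIC))
E
```

```text
t 16.05 pos [ 0.6222 -0.0032  0.0433] y ang -5.0 tilt [0.01 0.01] gap 0.0357 grip 30.0 F [ 0.8  0.2 -2. ] T [-0.05 -0.03  0.01]
shift units [ 0.   -0.06  0.13] turn z 0.0
90 [[ 0.6012 -0.0303  0.0255]
 [ 0.6016 -0.0299  0.0281]
 [ 0.6093  0.0285  0.0487]]
flux_can []
jar_blue [array([ 0.628, -0.23 ,  0.002])]
kapton []
spare_sink [array([ 0.488, -0.415,  0.001])]
```

View pics/scene4.png

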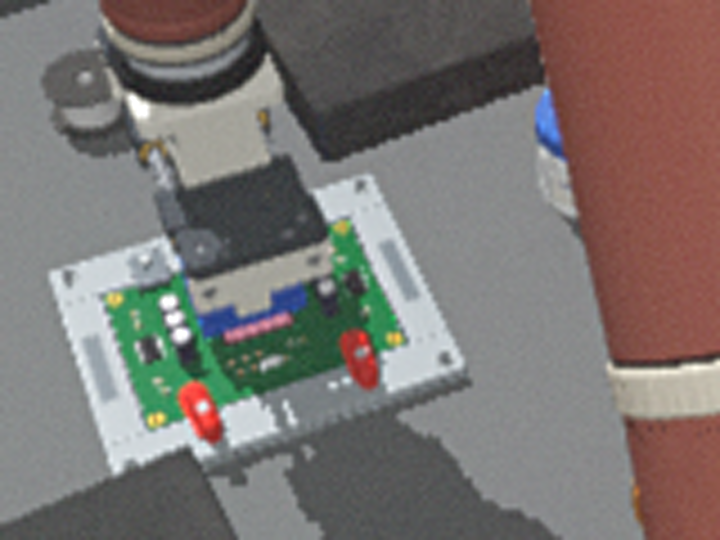

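The sink (crop (255,310)) hangs clear above the pad (258,327), between the capacitor rows, at about 12 mm. I lower it the last 4 mm or so.

>>> step_arm(
  commands=[
    [0,0,0,0,-0.05,0.06,30],
    [0,0,0,0,0,0.06,30],
    [0,0,0,0,0,0,30],
    [0,0,0,0,0,0,30],
    [0,0,0,0,0,0,30],
  ],
)

```text
time_s: 16.8
tool_pos: [0.6206, -0.0031, 0.0396]
eef_rot: [-0.0, 0.737, 0.676, 0.0]
wrist_force: [-0.7, 0.1, -1.1]
finger_gap: 0.0359
grip_force: 30.0
```

>>> step_arm(
  commands=[
    [0,0,0,0,0,0,30],
    [0,0,0,0,0,0,30],
    [0,0,0,0,0,0,30],
    [0,0,0,0,0,0,30],
    [0,0,0,0,0,0,30],
  ],
)

```text
time_s: 17.3
tool_pos: [0.6206, -0.0031, 0.0396]
eef_rot: [-0.0, 0.737, 0.676, 0.0]
wrist_force: [0.0, -0.0, -0.9]
finger_gap: 0.0357
grip_force: 30.0
```

```bash
python3 - <<'E'
from h import *
go([.6205,-.003,.0395],-5)
s=arm.read_state();ok=np.hypot(s["tool_pos"][0]-.6205,s["tool_pos"][1]+.003)<.003 and .036<s["tool_pos"][2]<.043 and s["grip_force"]>20
print(ok, arm.hand_in() if ok else "")
E
```

```text
t 17.3 pos [ 0.6206 -0.0031  0.0396] y ang -5.0 tilt [0. 0.] gap 0.0357 grip 30.0 F [ 0.  -0.  -0.9] T [-0.06 -0.05 -0.02]
shift units [ 0. -0.  0.] turn z 0.0
the job is handed in; nothing more can be done
True None
```

I turned the right-hand turnbutton to its stop and handed the job in at 17.3 s with the blue heat sink held level, centred and in line about 8 mm above the pad; the verdict was not shown, and the can and tape were out of view in the last position check.

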